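# Stack a chip tray on its floating dock

### The arm

A 6-joint arm with a two-finger parallel gripper is mounted at the origin on a cart in front of the work surface, level with it; the furniture and walls round the work are solid. World frame = base frame: x ahead of the robot, y to its left, z up, the work surface at z = 0. Lengths are in m, angles in rad, forces in N, time in s.
With the tool pointing down it reaches from about 0.3 to 0.875 m from the base axis. Payload 6.4 kg.
Tool frame: the origin (TCP) lies midway between the tips of the shut fingers; the grasp point (between the pads) lies 19 mm behind it; z points along the fingers, y is the direction in which the jaws open and shut (so a half turn about z gives the same grasp; the last joint's range is limited). The gripper opens to 85 mm and grips with 20 to 120 N. Pads are 22 mm wide; open, the fingers measure 114 mm over their backs; the gripper's body (76 mm by 85 mm) begins 54 mm behind the grasp point. The pads swing forward as they close: fully open they stand 13 mm farther back than shut.
Start: joints at [-1.49, 0.181, 1.607, -0, 1.354, -0.206], TCP at [0.163, -0.552, 0.196] pointing down, gripper open.
Joint ranges: [-2.99, 2.99], [-0.89, 2.07], [0.3, 2.58], [-1.14, 4.28], [0, 2.63], [-3.12, 3.12]. Speed limits (rad/s): [2.57, 2.57, 3.01, 3.14, 3.14, 3.14].

### API

Orientations are given as a unit quaternion [w, x, y, z].
In Python, from bench import ctrl, optics, ticket gives the robot as it stands. The module is installed in compiled form; this text tells all that it offers.
- The arm moves only by the tool step_arm, never from a script. Its argument "targets" is text: rows parted by semicolons, each of 6 numbers parted by spaces: the shift along the tool's x, y, z in mm, then the turn, a rotation vector about the tool's x, y, z in rad. In form: dx dy dz rx ry rz; .... A call has 1 to 8 rows; each row is the pose to reach, as a shift and turn from the pose commanded when the call began, along the tool's axes at that moment; what a row does not reach only later rows make up. A row lasts 1/8 s, in which the tool goes at most 62.5 mm and 10.7 degrees, less where a joint would pass 70% of its speed; a pose out of reach is approached as far as the arm can. A call with a gripper value outside its range is refused whole. "grip" is the opening in per cent of the stroke, from 0 (shut) to 100 (fully open), set as the call begins (left out, the last holds). The fingers move at their own pace and stop on an object; the grip force is fixed at half the most. Time passes only in rows, so rows that repeat a pose let the fingers close. It gives the time, the measured TCP pose, the force and the opening at its end, in the units of the state.
- ctrl.get_obs(): the state, without advancing time (a new reading comes with each control period).
- optics.camera(name): name is "scene" or "top" or "wrist"; returns a dict with "image" (400x640x3 uint8, red, green, blue), "mtx" (3x3 intrinsics, pixels), "xyz" and "orientation" of the camera in the world. Camera axes: x right, y up, looking along -z (the intrinsics and any distortion apply to the point x, -y, -z); pixel columns grow to the right and rows downward; lengths in m; the calibration is good to about 2 mm. A picture is of the moment at which its call begins. There is no depth.
- ticket.hand_in(): hands the job in, once; it reports no verdict.
The state is a dict: "time_s": time; "q": joint angles; "dq": joint speeds; "joint_efforts": joint torques, N m; "eef_pos": TCP position; "eef_rot": TCP orientation; "wrist_force": force on the tool from outside, world axes, zero at the start; "torque": the same for the moment, N m; "opening": opening from 0.0 (shut) to 1.0 (fully open).
Only numpy, scipy, OpenCV 4.12 (cv2) and the standard library are available. Lean on these libraries where they do the work, as an engineer would, in place of code of your own. Each camera call takes 0.05 s, during which the arm holds its last target.

### The job

Pick up the grey chip tray by its orange handle, keeping it level so that both chip boxes stay in their pockets, and stack it on the blue tray of the dock, the long sides of the two together, so that all four corner lugs drop into the sockets and it sits fully home and flush. Lower it in by hand rather than dropping it, feel for the sockets gently (never push on the dock harder than about 4 kg, 40 N), then let go, and leave the mouse, the loupe and the tape roll where they are.

Things in the scene. Friction and masses are not known exactly. Their poses are not given: they have to be found in the camera images.
- upper_tray: Grey tray, 100 mm along its x, 148 mm along y, about 0.4 kg laden, standing on four corner lugs. Origin: centre between the lug feet, z up. Plate underside at z = 14, top at z = 20, rim at z = 26 mm; outer edges x = +-50, y = +-74 mm. Two chip boxes lie loose in its pockets. Turned half round it is the same.
- handle (a point): Middle of the orange handle's grip zone on the grey tray, at x = 0, y = 0, z = 75 mm of the tray. The handle is an upright plate 56 mm long in the tray's x, 16 mm thick in y, z = 20 to 90 mm; pinch it across y from above, with about 40 N so that it does not swivel in the fingers. At the left stands a fixed black wand stand, about 0.33 m high: go over or round it.
- lug (a point): Foot of the grey tray's lug at +x, +y. Each of the four lugs is 12 x 12 mm, 14 mm long (z = 0 to 14 mm of the tray), centred at x = +-44, y = +-68 mm, its outer faces flush with the tray's edges. Lugs and dock are stiff: meet them at about 5 mm/s sideways or down (at 15 mm/s the force overshoots) and stop at 3 to 5 N.
- dock: Fixed aluminium base plate, 166 mm along x, 212 mm along y; origin at the centre of its underside on the bench, z up. On it, on friction-held slides that do not yield to hand forces, lies the blue lower tray, 124 x 172 mm, parallel to it. When fully home, the grey tray's plate lies on the blue top face and its origin is at z = 24 mm of this frame.
- dock_top (a point): Point of the fixed dock straight above its origin, at z = 38 mm, the height of the blue tray's flat top face. CAUTION: the blue tray's centre is NOT here: it was left up to 8 mm off in the dock's x and also up to 8 mm off in its y, anywhere, and no pose tells where: find it by feel. Its four sockets are 15 x 15 mm, 18 mm deep, at x = +-44, y = +-68 mm from its own centre.
- fence_x (a point): Point of the fixed dock at x = 51, y = 0, z = 38 mm. The blue tray's white stop fences, 9 mm high above its top face, stand at its +x edge (inner face 51 mm from the blue tray's centre, so within 8 mm of here). With the lugs 2 to 6 mm over the top face, a tray parallel to the dock moved to +x until it touches is 1 mm past the sockets' centre in x. No fence at -x.
- fence_y (a point): Point of the fixed dock at x = 0, y = 75, z = 38 mm. White fences, 9 mm high, stand likewise at the blue tray's +y edge (inner face 75 mm from the blue tray's centre, so within 8 mm of here). A tray moved to +y until it touches them is 1 mm past the sockets' centre in y; play in the sockets is 1.5 mm each way. No fence at -y.
- gel_left: Black chip box, 52 x 52 x 14 mm, loose in the grey tray's pocket on its +y side; origin at the centre of its underside.
- gel_right: White chip box, 52 x 52 x 14 mm, loose in the grey tray's pocket on its -y side; origin at the centre of its underside.
- pocket_left (a point): Centre of the floor of the grey tray's +y pocket, at x = 0, y = +42, z = 20 mm of the tray.
- pocket_right (a point): Centre of the floor of the grey tray's -y pocket, at x = 0, y = -42, z = 20 mm of the tray.
- mouse: Black computer mouse, 104 x 62 x 34 mm, a bystander; origin at the centre of its underside.
- loupe: Black loupe with a white band, 44 mm across, 35 mm high, a bystander; origin at the centre of its underside.
- tape_amber: Amber tape roll, 68 mm across, 19 mm high, a bystander; origin at the centre of its underside.
Mind the look-alikes: they are no part of the job. Leave any turquoise look-alike of the gel_right alone.

How it is judged:
By the outcome, as a careful person would: the job done as asked, in the order asked, and still so for the second after the job is handed in, with the robot touching nothing.
It also fails if it takes over 54 s, if anything falls off the work surface, if the arm or the gripper's body presses on something with over 40 N, if the wrist force passes 120 N, or if a joint passes its speed limit or range.

## Working session

There is one attempt and no reset: what is moved stays moved. The work goes in short steps, Python scripts to look and compute and a tool call to move; the robot and the scene stay as the last step left them, time stands still between calls to the robot, and variables do not carry over. Pictures are saved under pics/ and viewed, and the job is handed in when it is done.

Besides the shell and the picture viewer there is one more tool, called as name(argument=value, ...), one argument or row to a line, values as JSON. step_arm: Moves the arm, as the interface text tells. Its arguments: {"type":"object","properties":{"targets":{"type":"string"},"grip":{"type":"number"}},"required":["targets"]}

```bash
mkdir -p pics; ls; cat > h.py <<'E'
import numpy as np, cv2
from scipy.spatial.transform import Rotation as R
from bench import ctrl, optics, ticket
def quat(q): return R.from_quat([q[1],q[2],q[3],q[0]])
def cam(n,fn=None):
    d=optics.camera(n)
    if fn: cv2.imwrite('pics/'+fn,cv2.cvtColor(d['image'],cv2.COLOR_RGB2BGR))
    np.savez('cam_%s.npz'%n,**{k:np.array(v) for k,v in d.items()})
    return d
def px2w(d,u,v,z):
    K=np.array(d['mtx']);r=np.linalg.inv(K)@[u,v,1]
    w=quat(d['orientation']).apply([r[0],-r[1],-r[2]]);p=np.array(d['xyz'])
    return p+w*(z-p[2])/w[2]
def w2px(d,P):
    c=quat(d['orientation']).inv().apply(np.array(P)-d['xyz'])
    h=np.array(d['mtx'])@[c[0],-c[1],-c[2]];return h[:2]/h[2]
def load(n): return dict(np.load('cam_%s.npz'%n))
E
python3 - <<'E'
from h import *
for n in ('scene','top','wrist'):
    d=cam(n,n+'0.png');print(n,{k:v for k,v in d.items() if k!='image'})
print(ctrl.get_obs())
E
```

```text
pics
scene {'mtx': array([[365.39263163,   0.        , 317.45921565],
       [  0.        , 365.39263163, 206.32725971],
       [  0.        ,   0.        ,   1.        ]]), 'xyz': array([-0.02758534,  0.57677218,  0.85938191]), 'orientation': array([-0.38606693, -0.15822223,  0.34559716,  0.84052404])}
top {'mtx': array([[431.66930546,   0.        , 314.10781804],
       [  0.        , 431.66930546, 199.9382239 ],
       [  0.        ,   0.        ,   1.        ]]), 'xyz': array([0.299724  , 0.07989792, 1.34405605]), 'orientation': array([ 0.70249245,  0.0834298 , -0.08276366, -0.70192165])}
wrist {'mtx': array([[313.16967241,   0.        , 318.14388713],
       [  0.        , 313.16967241, 203.75676762],
       [  0.        ,   0.        ,   1.        ]]), 'xyz': array([ 0.237845  , -0.53003082,  0.37232946]), 'orientation': array([ 0.7914627 , -0.12266574,  0.09273912, -0.59155673])}
{'time_s': 0.15, 'q': array([-1.49027024e+00,  1.81383852e-01,  1.60778717e+00, -5.02859470e-06,
        1.35384313e+00, -2.06319781e-01]), 'dq': array([-1.34950876e-04, -1.26928366e-03, -3.52673433e-03,  1.83447875e-04,
        1.55565279e-05, -1.29052438e-03]), 'joint_efforts': array([ 7.85871580e-04, -4.45259821e+01, -3.51690996e+01, -2.92027826e-04,
        5.84546549e-03, -2.47682544e-05]), 'eef_pos': array([ 0.16264759, -0.55100416,  0.19527931]), 'eef_rot': array([-7.09497760e-04,  9.89732222e-01,  1.42932234e-01,  4.22242773e-05]), 'wrist_force': array([0.40857298, 0.2053386 , 0.15927234]), 'torque': array([ 0.00233192, -0.00658464,  0.03113212]), 'opening': 1.0026904911618955}
```

View pics/top0.png

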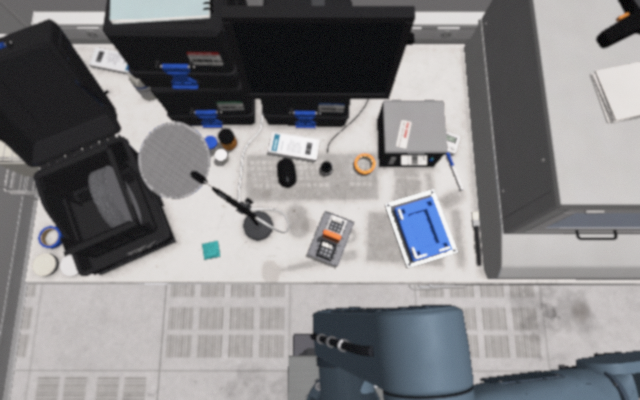

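View pics/scene0.png

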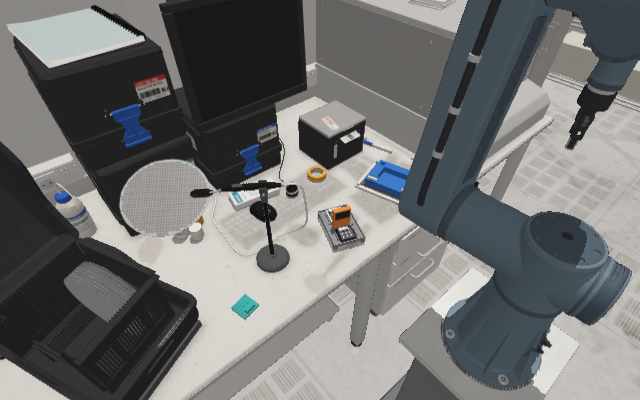

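View pics/wrist0.png

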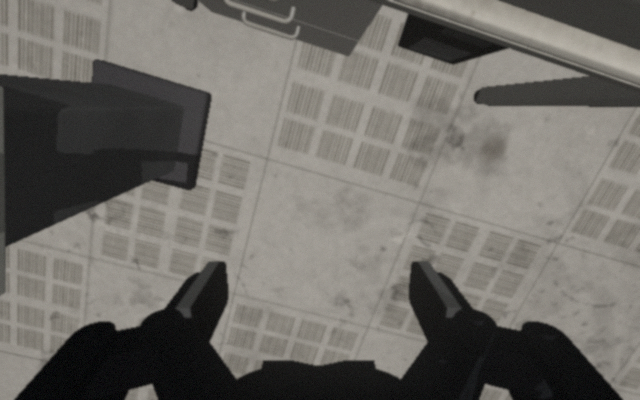

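```bash
python3 - <<'E'
from h import *
d=load('top');im=cv2.cvtColor(d['image'],cv2.COLOR_RGB2BGR)
a=cv2.resize(im[200:275,295:370],None,fx=8,fy=8,interpolation=cv2.INTER_CUBIC)
b=cv2.resize(im[180:280,370:470],None,fx=6,fy=6,interpolation=cv2.INTER_CUBIC)
cv2.imwrite('pics/ta.png',a);cv2.imwrite('pics/tb.png',b)
d=load('scene');im=cv2.cvtColor(d['image'],cv2.COLOR_RGB2BGR)
cv2.imwrite('pics/sa.png',cv2.resize(im[195:260,305:385],None,fx=8,fy=8,interpolation=cv2.INTER_CUBIC))
E
```

```text
(no output)
```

View pics/ta.png

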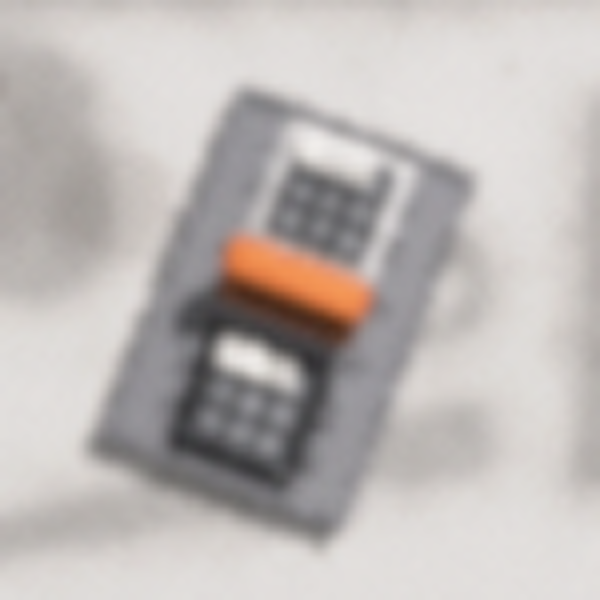

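View pics/tb.png

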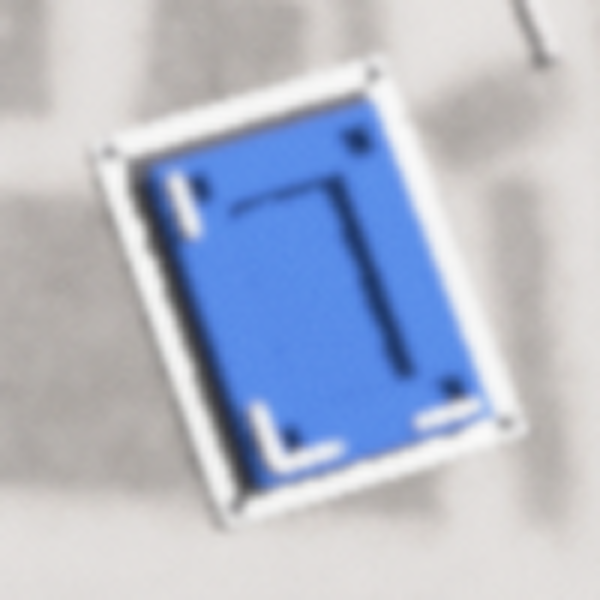

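View pics/sa.png

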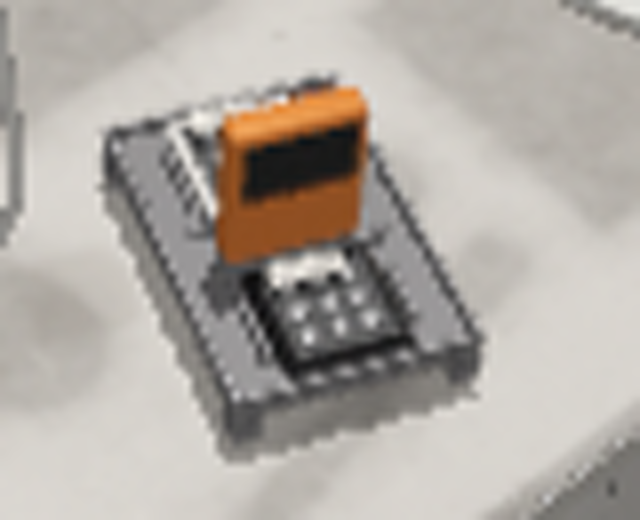

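```bash
cat > fit.py <<'E'
from h import *
from scipy.optimize import least_squares
d=load('top')
def fit(pts,body,z):
    W=np.array([px2w(d,*p,z)[:2] for p in pts]);B=np.array(body)
    c=W.mean(0)-0;Bc=B-B.mean(0)
    U,S,Vt=np.linalg.svd((W-c).T@Bc);Rm=U@np.diag([1,np.linalg.det(U@Vt)])@Vt
    t=c-Rm@B.mean(0);res=(W-(B@Rm.T+t))*1000
    return t,np.degrees(np.arctan2(Rm[1,0],Rm[0,0])),res.round(1).tolist()
ta=lambda u,v:(u/8+295-.44,v/8+200-.44)
tb=lambda u,v:(u/6+370-.42,v/6+180-.42)
# order: (+x,-y),( -x,-y),(-x,+y),(+x,+y)  = TL,TR,BR,BL
q=lambda a,b:[(a,-b),(-a,-b),(-a,b),(a,b)]
print('tray',fit([ta(243,90),ta(472,178),ta(325,545),ta(92,455)],q(.05,.074),.026))
print('dock',fit([tb(92,148),tb(378,58),tb(525,428),tb(228,528)],q(.083,.106),.010))
print('blue edges',fit([tb(150,160),tb(368,98),tb(488,410),tb(252,488)],q(.062,.086),.038))
print('sockets',fit([tb(200,190),tb(358,140),tb(453,390),tb(292,436)],q(.044,.068),.038))
for n,u,v in (('handle top',295,270),):
    print(n,px2w(d,*ta(u,v),.090))
for n,p in (('mouse',(287,172)),('loupe',(326,168)),('tape',(364,163)),('wandbase',(258,225))):print(n,px2w(d,*p,.02))
E
python3 fit.py
```

```text
tray (array([0.49303936, 0.03231777]), np.float64(67.9557140085), [[0.8, -3.4], [3.5, 0.6], [-0.4, 3.6], [-4.0, -0.8]])
dock (array([ 0.53170131, -0.25156212]), np.float64(107.7096597731774), [[-1.4, -2.9], [-2.6, 1.0], [2.3, 2.3], [1.6, -0.4]])
blue edges (array([ 0.52711248, -0.24915747]), np.float64(106.31486498826135), [[1.1, -2.7], [-0.7, 1.6], [2.0, -0.5], [-2.4, 1.6]])
sockets (array([ 0.52660343, -0.25492047]), np.float64(107.21801984921382), [[-1.1, -0.5], [-0.6, 0.5], [-0.5, 0.7], [2.2, -0.7]])
handle top [0.50011235 0.03031224 0.09      ]
mouse [0.70954815 0.16824861 0.02      ]
loupe [0.72304853 0.04320694 0.02      ]
tape [ 0.7399853  -0.07925231  0.02      ]
wandbase [0.53722603 0.25580223 0.02      ]
```

```bash
cat > go.py <<'E'
from h import *
def shift(pos,yaw,o=None):
    o=o or ctrl.get_obs(); T=quat(o['eef_rot'])
    tgt=R.from_euler('z',yaw,degrees=True)*R.from_euler('x',180,degrees=True)
    s=T.inv().apply(np.array(pos)-o['eef_pos'])*1000
    return s.round(2),(T.inv()*tgt).as_rotvec().round(4)
def st():
    o=ctrl.get_obs();T=quat(o['eef_rot']);x=T.as_matrix()[:,0]
    print(o['time_s'],o['eef_pos'].round(4),'yaw',np.degrees(np.arctan2(x[1],x[0])).round(2),'F',o['wrist_force'].round(2),'M',o['torque'].round(3),o['opening'].round(3),'toolz',T.as_matrix()[:,2].round(4))
    return o
E
python3 - <<'E'
from go import *
st();print(shift([.493,.032,.25],68))
E
```

```text
Traceback (most recent call last):
  File "go.py", line 9, in st
    print(o['time_s'],o['eef_pos'].round(4),'yaw',np.degrees(np.arctan2(x[1],x[0])).round(2),'F',o['wrist_force'].round(2),'M',o['torque'].round(3),o['opening'].round(3),'toolz',T.as_matrix()[:,2].round(4))
                                                                                                                                                    ^^^^^^^^^^^^^^^^^^
AttributeError: 'float' object has no attribute 'round'
```

```bash
sed -i "s/o\['opening'\].round(3)/round(o['opening'],3)/" go.py
python3 - <<'E'
from go import *
st();print(shift([.493,.032,.25],68))
E
```

```text
0.15 [ 0.1626 -0.551   0.1953] yaw 16.44 F [0.41 0.21 0.16] M [ 0.002 -0.007  0.031] 1.003 toolz [-1.0e-04  1.4e-03 -1.0e+00]
(array([ 481.82, -465.79,  -53.93]), array([-0.0012, -0.0009, -0.9   ]))
```

step_arm(
  targets="20 -20 -20 0 0 -0.03; 55 -53 -40 0 0 -0.1; 95 -92 -54 0 0 -0.18; 135 -130 -54 0 0 -0.26; 175 -169 -54 0 0 -0.34; 215 -208 -54 0 0 -0.42; 255 -246 -54 0 0 -0.5; 295 -285 -54 0 0 -0.58",
)

```text
time_s: 1.15
eef_pos: [0.3655, -0.193, 0.25]
eef_rot: [0.0, 0.907, 0.421, 0.0]
wrist_force: [1.3, -0.5, 0.8]
opening: 0.994
```

step_arm(
  targets="30 10 0 0 0 -0.08; 60 20 0 0 0 -0.12; 60 20 0 0 0 -0.12",
)

```text
time_s: 1.52
eef_pos: [0.4199, -0.1607, 0.2497]
eef_rot: [-0.0, 0.88, 0.475, -0.0]
wrist_force: [-0.4, 0.5, -0.4]
opening: 1.001
```

```bash
python3 - <<'E'
from go import *
st();print(shift([.493,.032,.25],68))
E
```

```text
1.525 [ 0.4199 -0.1607  0.2497] yaw 56.72 F [-0.42  0.48 -0.4 ] M [ 0.025  0.018 -0.004] 1.001 toolz [-4.e-04  6.e-04 -1.e+00]
(array([201.17, -44.62,  -0.23]), array([-0.0006, -0.0004, -0.1968]))
```

step_arm(
  targets="25 -6 0 0 0 -0.03; 60 -14 0 0 0 -0.08; 95 -24 0 0 0 -0.14; 125 -36 0 0 0 -0.19; 135 -45 0 0 0 -0.197; 135 -45 0 0 0 -0.197; 135 -45 0 0 0 -0.197",
)

```text
time_s: 2.4
eef_pos: [0.4558, -0.0255, 0.25]
eef_rot: [0.0, 0.83, 0.557, -0.0]
wrist_force: [-0.5, -0.0, 0.5]
opening: 0.998
```

```bash
python3 - <<'E'
from go import *
st();d=cam('wrist','w1.png');print(w2px(d,[.493,.032,.09]))
E
```

```text
2.4 [ 0.4558 -0.0255  0.25  ] yaw 67.74 F [-0.53 -0.01  0.45] M [-0.011  0.02   0.002] 0.998 toolz [-1.e-04 -5.e-04 -1.e+00]
[329.63589044 113.77595403]
```

View pics/w1.png

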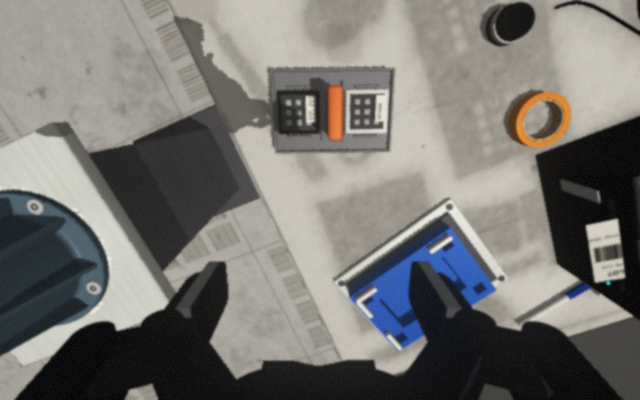

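```bash
python3 - <<'E'
from go import *
d=load('wrist');im=cv2.cvtColor(d['image'],cv2.COLOR_RGB2BGR)
cv2.imwrite('pics/w1a.png',cv2.resize(im[60:160,262:402],None,fx=5.5,fy=5.5,interpolation=cv2.INTER_CUBIC))
E
```

```text
(no output)
```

View pics/w1a.png

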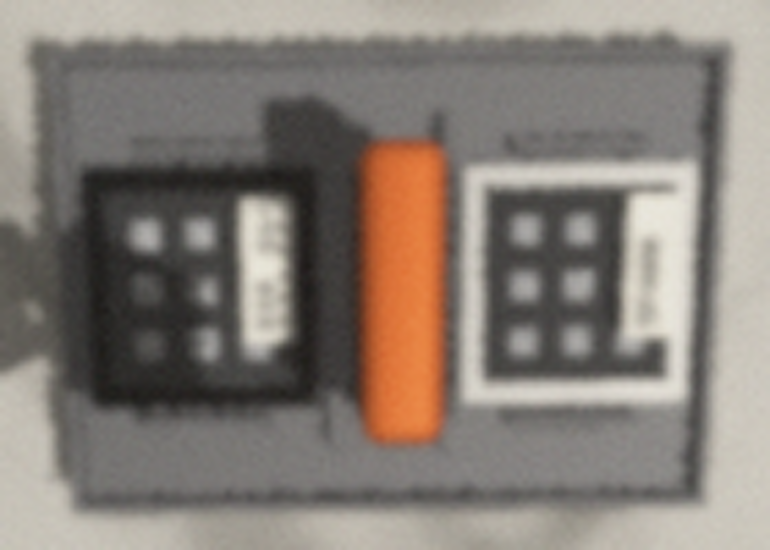

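```bash
python3 - <<'E'
from go import *
d=load('wrist')
f=lambda u,v:(u/5.5+262-.41,v/5.5+60-.41)
a=px2w(d,*f(402,140),.09);b=px2w(d,*f(403,443),.09);print((a+b)/2,np.linalg.norm(a-b),np.degrees(np.arctan2(*(a-b)[[1,0]])))
for z in(.02,.026):
  P=[px2w(d,*f(*p),z)[:2] for p in((38,45),(78,505),(702,500),(730,46))]
  print(np.mean(P,0),[np.linalg.norm(P[i]-P[i-1]).round(4) for i in range(4)],np.degrees(np.arctan2(*(P[0]-P[1])[::-1])),np.degrees(np.arctan2(*(P[0]-P[3])[::-1]))-90,np.degrees(np.arctan2(*(P[1]-P[2])[::-1]))-90)
E
```

```text
[0.49809443 0.03042731 0.09      ] 0.054751966038773935 68.86153830939068
[0.49841402 0.0311062 ] [np.float64(0.1508), np.float64(0.1), np.float64(0.1469), np.float64(0.0985)] 70.37368799057137 67.66263283659171 68.19412419273101
[0.49822731 0.03132301] [np.float64(0.1486), np.float64(0.0985), np.float64(0.1447), np.float64(0.0971)] 70.37368799057138 67.66263283659171 68.19412419273101
```

```bash
python3 - <<'E'
from go import *
d=load('top')
for p in ((285,230),(250,210),(195,175)):print([px2w(d,*p,z).round(3) for z in (.1,.33)])
im=cv2.cvtColor(d['image'],cv2.COLOR_RGB2BGR)
cv2.imwrite('pics/wand.png',cv2.resize(im[160:270,180:340],None,fx=5,fy=5,interpolation=cv2.INTER_CUBIC))
st();print(shift([.498,.0305,.056],68.3))
E
```

```text
[array([0.508, 0.166, 0.1  ]), array([0.47, 0.15, 0.33])]
[array([0.568, 0.27 , 0.1  ]), array([0.518, 0.235, 0.33 ])]
[array([0.675, 0.439, 0.1  ]), array([0.606, 0.373, 0.33 ])]
2.45 [ 0.4558 -0.0256  0.25  ] yaw 67.72 F [ 0.74 -0.11  0.4 ] M [ 0.064 -0.038  0.002] 0.996 toolz [ 0.e+00 -4.e-04 -1.e+00]
(array([ 67.94,  17.73, 194.02]), array([ 0.0002,  0.0004, -0.0101]))
```

View pics/wand.png

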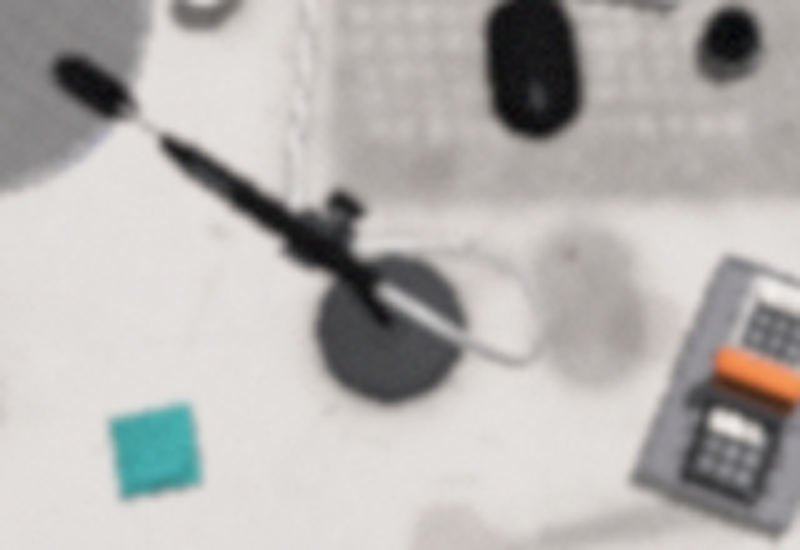

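step_arm(
  targets="20 6 20 0 0 -0.01; 50 14 60 0 0 -0.01; 68 18 100 0 0 -0.01; 68 18 110 0 0 -0.01; 68 18 110 0 0 -0.01",
)

```text
time_s: 3.08
eef_pos: [0.4979, 0.0308, 0.14]
eef_rot: [-0.0, 0.827, 0.562, -0.001]
wrist_force: [0.1, -0.3, -0.2]
opening: 1.001
```

```bash
python3 - <<'E'
from go import *
st();d=cam('wrist','w2.png');print(w2px(d,[.498,.0305,.09]));print(shift([.498,.0305,.056],68.3))
im=cv2.cvtColor(d['image'],cv2.COLOR_RGB2BGR)
E
```

```text
3.075 [0.4979 0.0308 0.14  ] yaw 68.35 F [ 0.12 -0.28 -0.23] M [ 0.018  0.066 -0.028] 1.001 toolz [-1.2e-03 -2.0e-04 -1.0e+00]
[317.44558651 210.00248053]
(array([-0.42, -0.75, 85.04]), array([0.0011, 0.0001, 0.0007]))
```

View pics/w2.png

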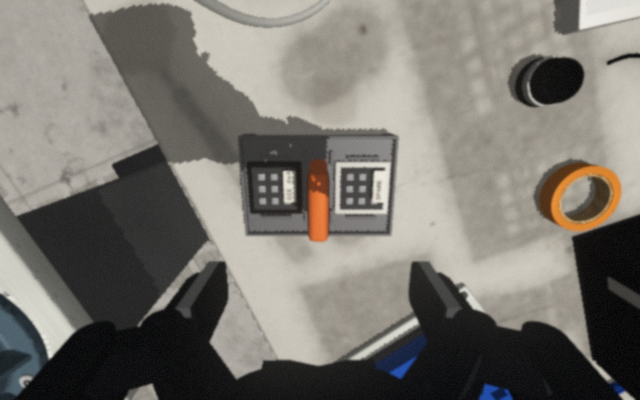

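```bash
python3 - <<'E'
from go import *
d=load('wrist');im=cv2.cvtColor(d['image'],cv2.COLOR_RGB2BGR)
cv2.imwrite('pics/w2a.png',cv2.resize(im[140:260,260:380],None,fx=5,fy=5,interpolation=cv2.INTER_CUBIC))
o=ctrl.get_obs();c=np.array([.498,.0305,.09]);T=quat(o['eef_rot'])
for x in(-.028,.028):
  for y in (-.008,.008): print((w2px(d,c+T.apply([x,y,0]))-[260,140])*5)
E
```

```text
[236.88469677 516.96805044]
[337.72685174 517.08420708]
[233.01271224 170.64550063]
[341.2902848  170.72287355]
```

View pics/w2a.png

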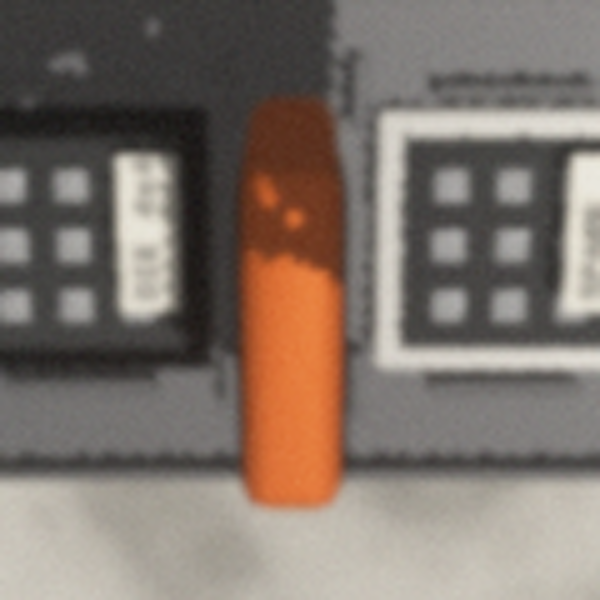

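step_arm(
  targets="1 0 20 0 0 0; 1 0 50 0 0 0; 1 0 75 0 0 0; 1 0 84 0 0 0; 1 0 84 0 0 0; 1 0 84 0 0 0",
)

```text
time_s: 3.88
eef_pos: [0.5, 0.0322, 0.0576]
eef_rot: [0.001, 0.827, 0.562, 0.001]
wrist_force: [-0.8, 0.6, 0.5]
opening: 0.999
```

step_arm(
  targets="0 0 0 0 0 0; 0 0 0 0 0 0; 0 0 0 0 0 0; 0 0 0 0 0 0; 0 0 0 0 0 0; 0 0 0 0 0 0",
  grip=0,
)

```text
time_s: 4.62
eef_pos: [0.4987, 0.0326, 0.056]
eef_rot: [-0.0, 0.827, 0.562, -0.0]
wrist_force: [0.0, 0.2, -0.3]
opening: 0.002
```

```bash
python3 - <<'E'
from go import *
st();d=cam('wrist','w3.png')
E
```

```text
4.625 [0.4987 0.0326 0.056 ] yaw 68.4 F [ 0.03  0.19 -0.29] M [-0.033  0.086 -0.079] 0.002 toolz [-1.e-04  0.e+00 -1.e+00]
```

View pics/w3.png

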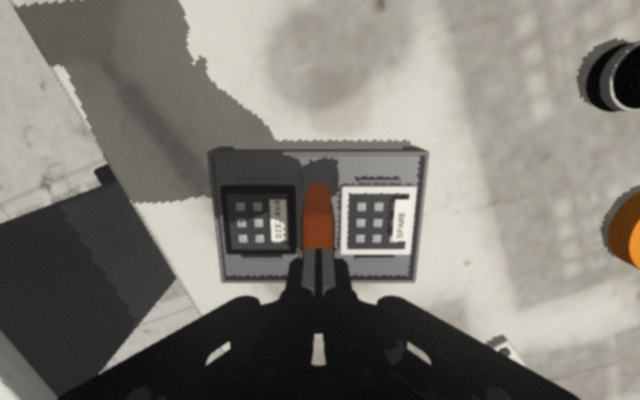

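```bash
python3 - <<'E'
from go import *
d=load('wrist');o=st()
print(w2px(d,o['eef_pos']),w2px(d,[.4987,.0326,.09]),d['xyz'],d['orientation'])
T=quat(o['eef_rot']);print(T.inv().apply(d['xyz']-o['eef_pos']),(T.inv()*quat(d['orientation'])).as_matrix().round(3))
im=cv2.cvtColor(d['image'],cv2.COLOR_RGB2BGR)
cv2.imwrite('pics/w3a.png',cv2.resize(im[130:300,200:440],None,fx=3.3,fy=3.3,interpolation=cv2.INTER_CUBIC))
s=cam('scene','s1.png');im=cv2.cvtColor(s['image'],cv2.COLOR_RGB2BGR)
print(w2px(s,o['eef_pos']))
cv2.imwrite('pics/s1a.png',cv2.resize(im[130:290,270:430],None,fx=3.7,fy=3.7,interpolation=cv2.INTER_CUBIC))
E
```

```text
4.675 [0.4986 0.0326 0.0559] yaw 68.4 F [ 0.19  0.3  -0.14] M [-0.031 -0.003 -0.042] -0.003 toolz [-1.e-04  0.e+00 -1.e+00]
[316.93128657 235.95063546] [316.80205028 262.8100896 ] [0.52781071 0.10422979 0.23307461] [ 0.97058874 -0.15117761  0.02889383 -0.18511611]
[ 0.07730255  0.00073751 -0.17713773] [[ 0.     0.953  0.304]
 [ 1.    -0.    -0.   ]
 [-0.     0.304 -0.953]]
[340.33127652 215.95020061]
```

View pics/w3a.png

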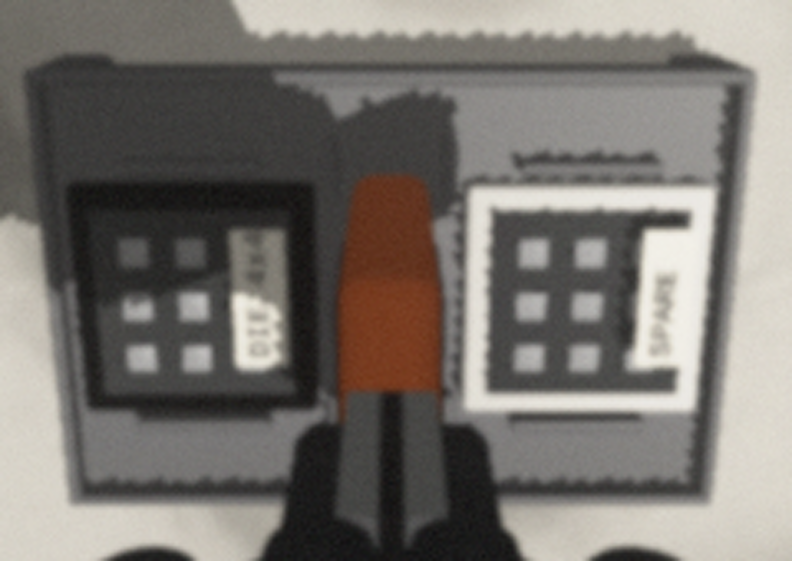

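View pics/s1a.png

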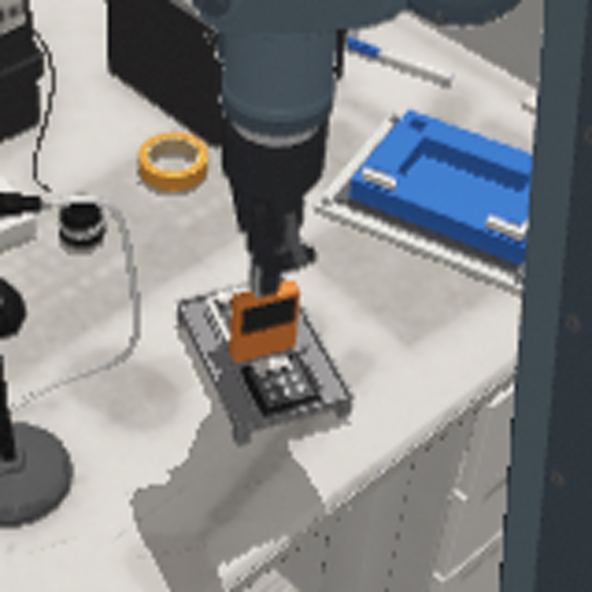

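```bash
python3 - <<'E'
from go import *
d=load('wrist');o=ctrl.get_obs();T=quat(o['eef_rot'])
def p(x,y,z): # tool xy in mm, world z
    q=o['eef_pos']+T.apply([x/1e3,y/1e3,0]);q[2]=z
    return ((w2px(d,q)-[200,130])*3.3).round(0)
print('end top',p(28,0,.09),'end bottom',p(28,0,.02),'-x top',p(-28,0,.09), 'tip+x face',p(11,0,.056),p(11,8,.056),p(11,8,.09))
# tray corners with tray centre at tcp
for z in (.026,.0):print([p(x,y,z) for x in(-50,50) for y in(-74,74)])
E
```

```text
end top [385. 267.] end bottom [386. 159.] -x top [385. 592.] tip+x face [386. 294.] [430. 294.] [438. 373.]
[array([ 63., 499.]), array([711., 499.]), array([14., 57.]), array([758.,  58.])]
[array([ 94., 443.]), array([680., 443.]), array([55., 42.]), array([719.,  42.])]
```

```bash
python3 - <<'E'
from go import *
d=cam('top','t1.png');im=cv2.cvtColor(d['image'],cv2.COLOR_RGB2BGR)
cv2.imwrite('pics/t1a.png',cv2.resize(im[180:290,270:400],None,fx=6,fy=6,interpolation=cv2.INTER_CUBIC))
s=load('scene');im=cv2.cvtColor(s['image'],cv2.COLOR_RGB2BGR)
cv2.imwrite('pics/s1b.png',cv2.resize(im[180:240,310:370],None,fx=10,fy=10,interpolation=cv2.INTER_NEAREST))
E
```

```text
(no output)
```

View pics/s1b.png

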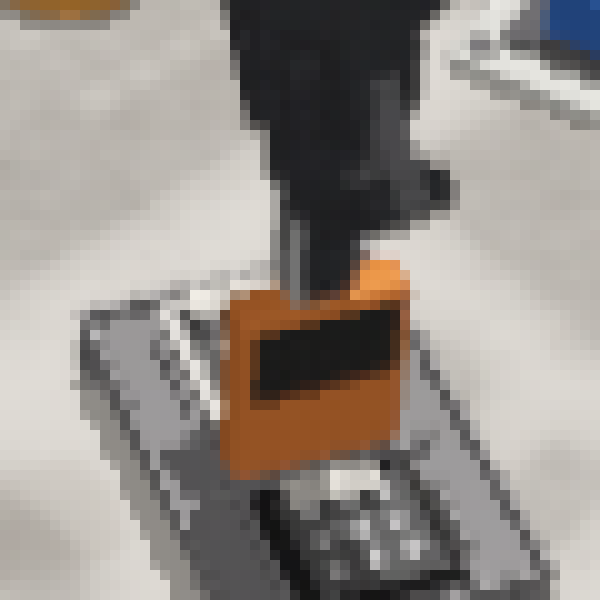

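step_arm(
  targets="0 0 -3 0 0 0; -1 0 -6 0 0 0; -1 0 -6 0 0 0; -1 0 -6 0 0 0; -1 0 -6 0 0 0; -1 0 -6 0 0 0; -1 0 -6 0 0 0",
  grip=100,
)

```text
time_s: 5.65
eef_pos: [0.4983, 0.0317, 0.0619]
eef_rot: [-0.0, 0.827, 0.562, -0.0]
wrist_force: [0.2, -0.1, -0.4]
opening: 1.001
```

```bash
python3 - <<'E'
from go import *
o=st();d=cam('wrist','w4.png')
im=cv2.cvtColor(d['image'],cv2.COLOR_RGB2BGR)
cv2.imwrite('pics/w4b.png',cv2.resize(im[130:330,190:450],None,fx=3,fy=3,interpolation=cv2.INTER_CUBIC))
E
```

```text
5.65 [0.4983 0.0317 0.0619] yaw 68.4 F [ 0.21 -0.11 -0.4 ] M [-0.002  0.004  0.035] 1.001 toolz [-1.e-04  0.e+00 -1.e+00]
```

View pics/w4b.png

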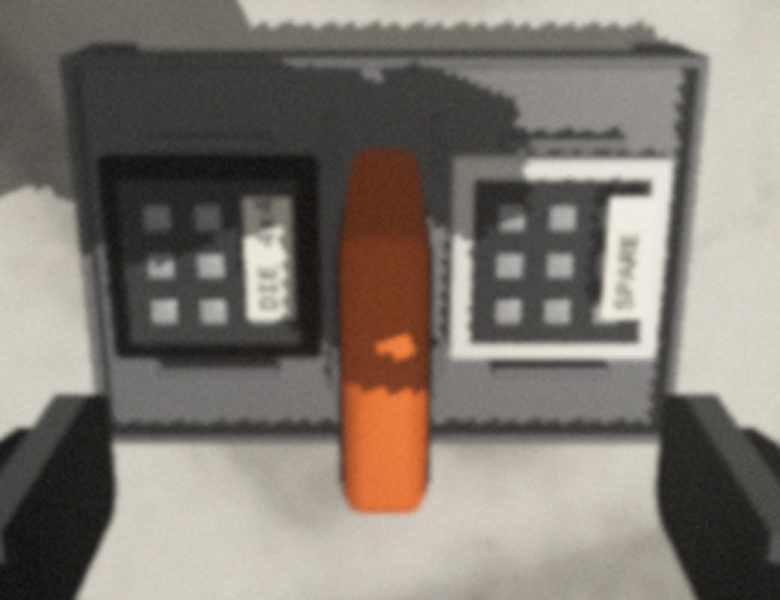

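```bash
python3 - <<'E'
from go import *
d=load('wrist');o=ctrl.get_obs();T=quat(o['eef_rot'])
for z in (.085,.09):
  for r in (238,512):
    print(z,(T.inv().apply(px2w(d,190+385/3,130+r/3,z)-o['eef_pos'])*1000).round(1))
E
```

```text
0.085 [ 25.1   0.8 -23. ]
0.085 [-30.2   0.8 -23. ]
0.09 [ 26.8   0.8 -28. ]
0.09 [-26.7   0.8 -28. ]
```

step_arm(
  targets="-1 0.8 10 0 0 0; -1 0.8 20 0 0 0; -1 0.8 30 0 0 0; -1 0.8 36 0 0 0; -1 0.8 38 0 0 0; -1 0.8 38 0 0 0",
)

```text
time_s: 6.45
eef_pos: [0.4987, 0.0305, 0.0239]
eef_rot: [-0.0, 0.827, 0.562, -0.0]
wrist_force: [-0.2, -0.4, -0.9]
opening: 1.001
```

```bash
python3 - <<'E'
from go import *
o=st();s=cam('scene','s2.png');im=cv2.cvtColor(s['image'],cv2.COLOR_RGB2BGR)
cv2.imwrite('pics/s2b.png',cv2.resize(im[170:250,300:380],None,fx=7,fy=7,interpolation=cv2.INTER_CUBIC))
d=cam('wrist','w5.png')
E
```

```text
6.45 [0.4987 0.0305 0.0239] yaw 68.4 F [-0.19 -0.35 -0.92] M [-0.031  0.055  0.019] 1.001 toolz [-1.e-04  1.e-04 -1.e+00]
```

View pics/s2b.png

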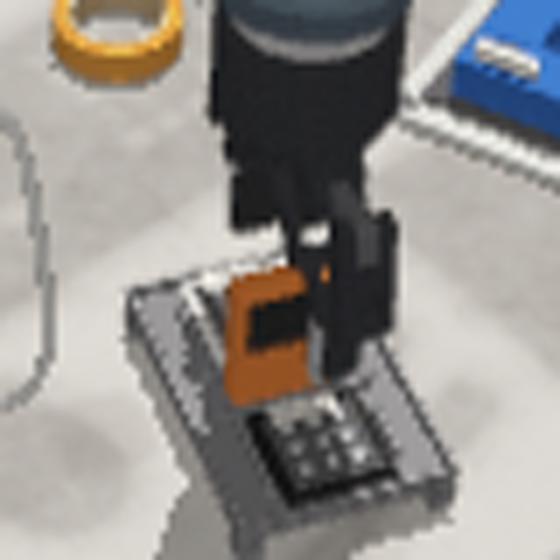

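View pics/w5.png

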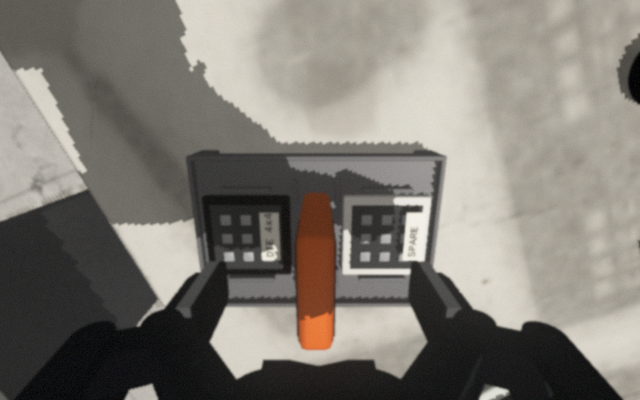

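step_arm(
  targets="0 0 4 0 0 0; 0 0 8 0 0 0; 0 0 8 0 0 0; 0 0 8 0 0 0",
)

```text
time_s: 7.05
eef_pos: [0.4986, 0.0305, 0.0159]
eef_rot: [-0.0, 0.827, 0.562, -0.0]
wrist_force: [0.0, -0.9, -0.0]
opening: 1.002
```

step_arm(
  targets="0 0 0 0 0 0; 0 0 0 0 0 0; 0 0 0 0 0 0; 0 0 0 0 0 0; 0 0 0 0 0 0; 0 0 0 0 0 0",
  grip=0,
)

```text
time_s: 7.8
eef_pos: [0.4988, 0.0305, 0.0162]
eef_rot: [0.0, 0.827, 0.562, 0.0]
wrist_force: [-1.3, 0.8, 2.2]
opening: 0.182
```

```bash
python3 - <<'E'
from go import *
o=st();s=cam('scene','s3.png');im=cv2.cvtColor(s['image'],cv2.COLOR_RGB2BGR)
cv2.imwrite('pics/s3b.png',cv2.resize(im[170:250,300:380],None,fx=7,fy=7,interpolation=cv2.INTER_CUBIC))
d=cam('wrist','w6.png')
E
```

```text
7.8 [0.4988 0.0305 0.0162] yaw 68.4 F [-1.33  0.83  2.2 ] M [ 0.007  0.186 -0.037] 0.182 toolz [ 1.e-04 -0.e+00 -1.e+00]
```

View pics/s3b.png

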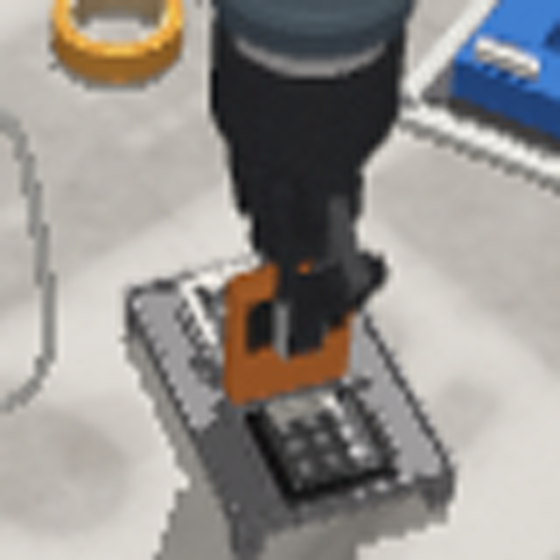

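View pics/w6.png

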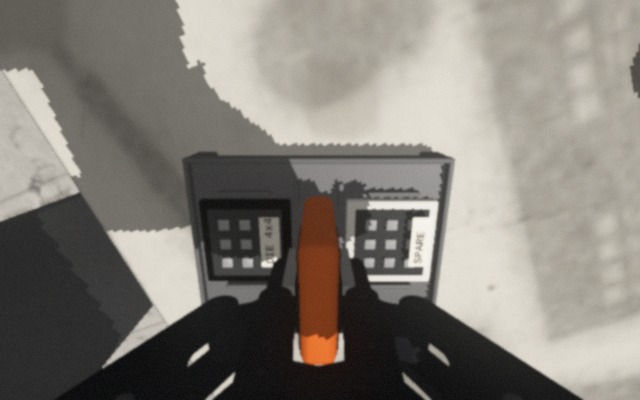

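step_arm(
  targets="0 0 -2 0 0 0; 0 0 -6 0 0 0; 0 0 -14 0 0 0; 0 0 -28 0 0 0; 0 0 -44 0 0 0; 0 0 -60 0 0 0; 0 0 -75 0 0 0; 0 0 -80 0 0 0",
)

```text
time_s: 8.9
eef_pos: [0.4996, 0.0303, 0.0976]
eef_rot: [0.001, 0.827, 0.562, 0.001]
wrist_force: [0.1, 0.8, -3.8]
opening: 0.181
```

step_arm(
  targets="0 0 0 0 0 0; 0 0 0 0 0 0",
)

```text
time_s: 9.15
eef_pos: [0.4981, 0.0306, 0.0954]
eef_rot: [-0.0, 0.827, 0.562, -0.0]
wrist_force: [0.2, 0.2, -3.6]
opening: 0.178
```

```bash
python3 - <<'E'
from go import *
o=st();d=cam('wrist','w7.png');s=cam('scene','s4.png')
E
```

```text
9.15 [0.4981 0.0306 0.0954] yaw 68.4 F [ 0.18  0.19 -3.6 ] M [-0.05   0.006  0.   ] 0.178 toolz [-1.3e-03  2.0e-04 -1.0e+00]
```

View pics/s4.png

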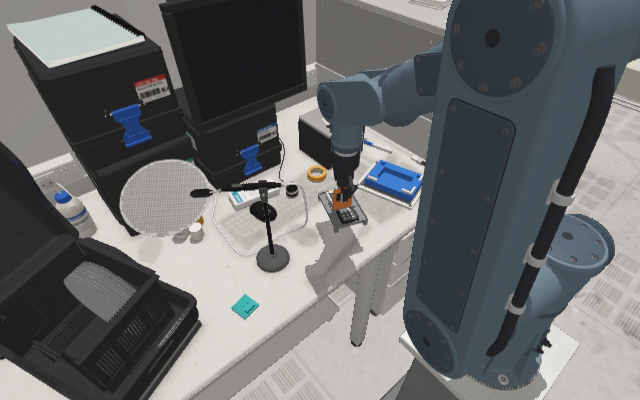

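View pics/w7.png

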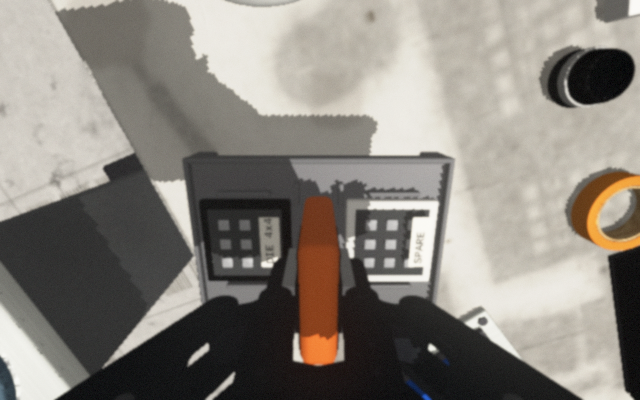

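```bash
cat > dk.py <<'E'
from fit import *
import sys
im=cv2.imread('pics/top0.png');g=cv2.cvtColor(im,cv2.COLOR_BGR2GRAY).astype(float)
hsv=cv2.cvtColor(im,cv2.COLOR_BGR2HSV)
from scipy.ndimage import map_coordinates
S=hsv[...,1].astype(float)
def edge(img,z,p0,p1,t0,yaw,out,rng=.006,n=40,lo=.1,hi=.9):
    # p0,p1 in body; out normal; find max gradient points in world
    c,s=np.cos(np.radians(yaw)),np.sin(np.radians(yaw));Rm=np.array([[c,-s],[s,c]])
    pts=[]
    ks=np.linspace(-rng,rng,41)
    for f in np.linspace(lo,hi,n):
        b=np.array(p0)*(1-f)+np.array(p1)*f
        uv=np.array([w2px(d,[*(Rm@(b+k*np.array(out))+t0),z]) for k in ks])
        v=map_coordinates(img,[uv[:,1],uv[:,0]],order=3);gr=np.gradient(v)
        i=np.argmax(abs(gr));w=np.abs(gr[max(0,i-4):i+5]);kk=ks[max(0,i-4):i+5]
        k=(w*kk).sum()/w.sum()
        pts.append([f,k*1000])
    pts=np.array(pts);L=np.linalg.norm(np.array(p1)-p0)*1000
    # robust line
    a=np.polyfit(pts[:,0],pts[:,1],1)
    for _ in range(5):
        r=abs(np.polyval(a,pts[:,0])-pts[:,1]);k=r<=max(.6,np.percentile(r,70));a=np.polyfit(pts[k,0],pts[k,1],1)
    return 'mid off %.2f slope deg %.2f rms %.2f'%(np.polyval(a,.5),np.degrees(np.arctan(a[0]/L)),r[k].std()), 
t=np.array([.5317,-.2516]);y=107.5
for z in (0,.010):
  print('plate z',z)
  for n,p0,p1,o in (('+x',(.083,-.106),(.083,.106),(1,0)),('-x',(-.083,-.106),(-.083,.106),(-1,0)),('+y',(-.083,.106),(.083,.106),(0,1)),('-y',(-.083,-.106),(.083,-.106),(0,-1))):
    print(n,edge(g,z,p0,p1,t,y,o))
t=np.array([.5271,-.2515])
print('blue')
for n,p0,p1,o in (('+x',(.062,-.086),(.062,.086),(1,0)),('-x',(-.062,-.086),(-.062,.086),(-1,0)),('+y',(-.062,.086),(.062,.086),(0,1)),('-y',(-.062,-.086),(.062,-.086),(0,-1))):
    print(n,'S',edge(S,.038,p0,p1,t,y,o),'R',edge(im[...,0].astype(float),.038,p0,p1,t,y,o))
E
python3 dk.py | tail -14
```

```text
+x ('mid off -2.48 slope deg 0.41 rms 0.15',)
-x ('mid off -1.37 slope deg 5.08 rms 1.25',)
+y ('mid off -0.18 slope deg -0.89 rms 0.16',)
-y ('mid off 3.00 slope deg 0.46 rms 0.18',)
plate z 0.01
+x ('mid off -0.21 slope deg 0.45 rms 0.12',)
-x ('mid off 0.41 slope deg -0.05 rms 0.27',)
+y ('mid off -0.27 slope deg -0.38 rms 0.19',)
-y ('mid off 1.29 slope deg 0.51 rms 0.18',)
blue
+x S ('mid off 5.42 slope deg 0.03 rms 0.03',) R ('mid off 1.01 slope deg -0.26 rms 0.23',)
-x S ('mid off -0.98 slope deg -0.38 rms 0.13',) R ('mid off 0.11 slope deg -0.69 rms 0.30',)
+y S ('mid off 3.18 slope deg 0.09 rms 0.16',) R ('mid off 5.29 slope deg 0.06 rms 0.10',)
-y S ('mid off 0.42 slope deg 0.38 rms 0.13',) R ('mid off 5.34 slope deg 0.21 rms 0.07',)
```

```bash
python3 - <<'E'
from h import *
d=load('top');im=cv2.imread('pics/top0.png')
cv2.imwrite('pics/tc.png',cv2.resize(im[200:268,390:456],None,fx=11,fy=8.8,interpolation=cv2.INTER_CUBIC)[:600])
E
```

```text
(no output)
```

View pics/tc.png

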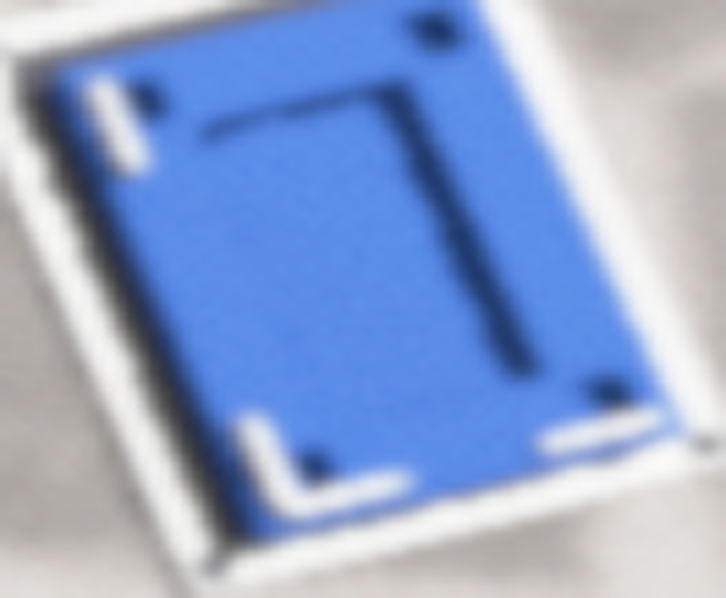

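```bash
python3 - <<'E'
from go import *
o=st();s,r=shift([.5345,-.2559,.0955],107.15);print(s,r)
for f in (.03,.1,.2,.33,.46,.6,.73,.84): print((s*f).round(),(r*f).round(3))
E
```

```text
9.25 [0.4981 0.0306 0.0953] yaw 68.4 F [-0.07  0.01 -2.6 ] M [ 0.033 -0.01   0.014] 0.18 toolz [-1.5e-03  3.0e-04 -1.0e+00]
[-252.94  139.33   -0.37] [-1.500e-03 -2.000e-04 -6.764e-01]
[-8.  4. -0.] [-0.   -0.   -0.02]
[-25.  14.  -0.] [-0.    -0.    -0.068]
[-51.  28.  -0.] [-0.    -0.    -0.135]
[-83.  46.  -0.] [-0.    -0.    -0.223]
[-116.   64.   -0.] [-0.001 -0.    -0.311]
[-152.   84.   -0.] [-0.001 -0.    -0.406]
[-185.  102.   -0.] [-0.001 -0.    -0.494]
[-212.  117.   -0.] [-0.001 -0.    -0.568]
```

step_arm(
  targets="-8 4 0 0 0 -0.02; -25 14 0 0 0 -0.068; -50 28 0 0 0 -0.135; -80 44 0 0 0 -0.215; -112 62 0 0 0 -0.3; -144 79 0 0 0 -0.385; -175 97 0 0 0 -0.47; -205 113 0 0 0 -0.55",
)

```text
time_s: 10.25
eef_pos: [0.5281, -0.2028, 0.0953]
eef_rot: [-0.001, 0.642, 0.766, -0.0]
wrist_force: [0.2, -0.6, -3.6]
opening: 0.179
```

```bash
python3 - <<'E'
from go import *
o=st();print(shift([.5345,-.2559,.0955],107.15))
E
```

```text
10.25 [ 0.5281 -0.2028  0.0953] yaw 100.05 F [ 0.21 -0.62 -3.58] M [ 0.044 -0.041  0.036] 0.179 toolz [-9.e-04  6.e-04 -1.e+00]
(array([-53.39,  -2.93,  -0.23]), array([-0.0007, -0.0008, -0.1239]))
```

step_arm(
  targets="-24 -1 0 0 0 -0.06; -42 -2 0 0 0 -0.1; -52 -3 0 0 0 -0.12; -53.4 -3 5 0 0 -0.124; -53.4 -3 12 0 0 -0.124; -53.4 -3 20 0 0 -0.124; -53.4 -3 25 0 0 -0.124; -53.4 -3 25 0 0 -0.124",
)

```text
time_s: 11.25
eef_pos: [0.5342, -0.2543, 0.0703]
eef_rot: [-0.001, 0.595, 0.804, 0.0]
wrist_force: [0.1, 0.1, -3.6]
opening: 0.181
```

step_arm(
  targets="0 0 0 0 0 0; 0 0 0 0 0 0",
)

```text
time_s: 11.5
eef_pos: [0.5348, -0.255, 0.0714]
eef_rot: [0.0, 0.595, 0.804, -0.0]
wrist_force: [0.4, -0.5, -1.8]
opening: 0.178
```

```bash
python3 - <<'E'
from go import *
o=st();print(shift([.5345,-.2559,.060],107.15))
d=cam('wrist','w8.png');s=cam('scene','s5.png');t=cam('top','t5.png')
im=cv2.imread('pics/s5.png');cv2.imwrite('pics/s5a.png',cv2.resize(im[130:230,330:450],None,fx=6,fy=6,interpolation=cv2.INTER_CUBIC))
im=cv2.imread('pics/t5.png');cv2.imwrite('pics/t5a.png',cv2.resize(im[170:290,350:480],None,fx=5,fy=5,interpolation=cv2.INTER_CUBIC))
E
```

```text
11.5 [ 0.5348 -0.255   0.0714] yaw 107.02 F [ 0.39 -0.5  -1.82] M [0.065 0.059 0.024] 0.178 toolz [ 5.e-04 -4.e-04 -1.e+00]
(array([-0.75, -0.5 , 11.36]), array([ 0.0004,  0.0006, -0.0023]))
```

View pics/s5a.png

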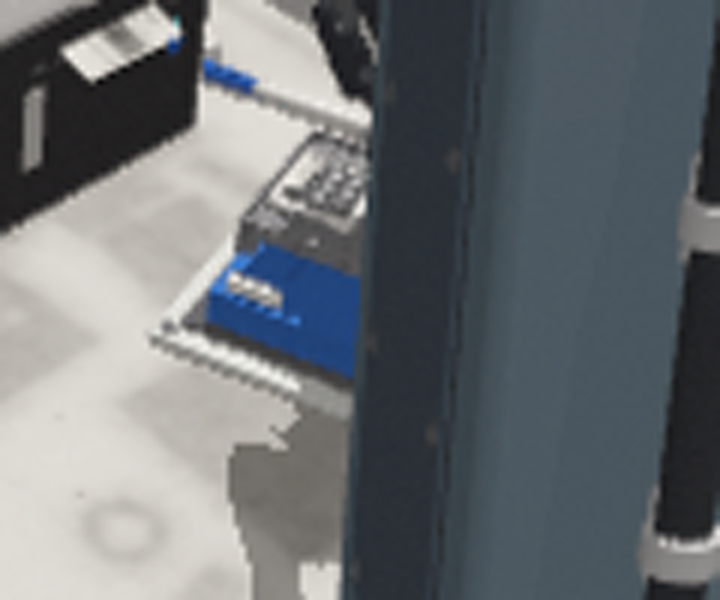

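View pics/w8.png

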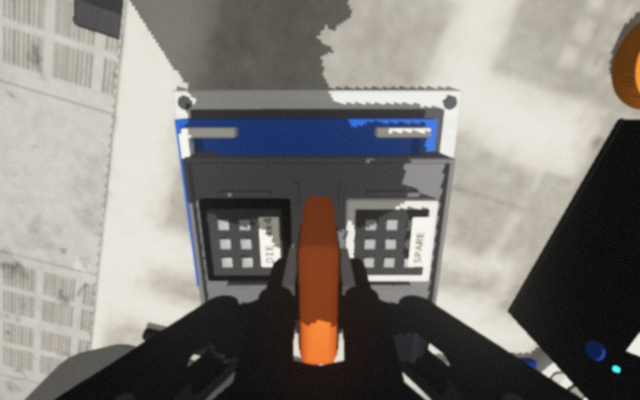

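View pics/t5a.png

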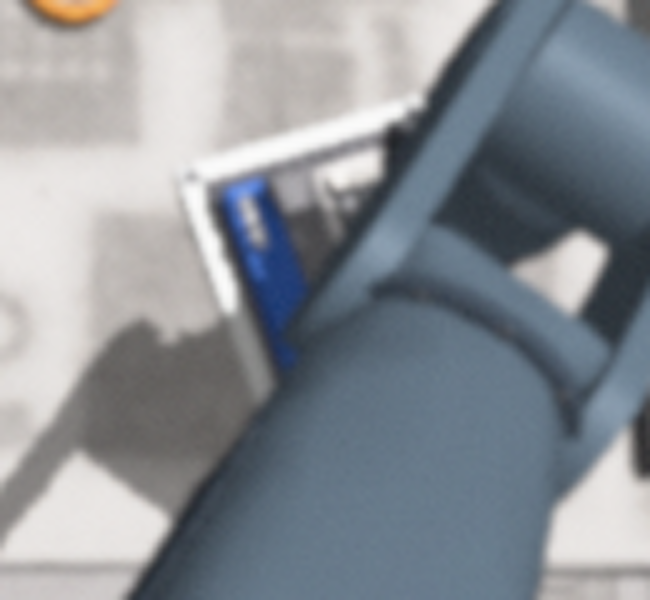

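```bash
python3 - <<'E'
import cv2
im=cv2.imread('pics/w8.png');c=im[78:215,165:465]
c=cv2.convertScaleAbs(c,alpha=1.6,beta=10)
cv2.imwrite('pics/w8a.png',cv2.resize(c,None,fx=2.66,fy=4.3,interpolation=cv2.INTER_CUBIC))
E
```

```text
(no output)
```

View pics/w8a.png

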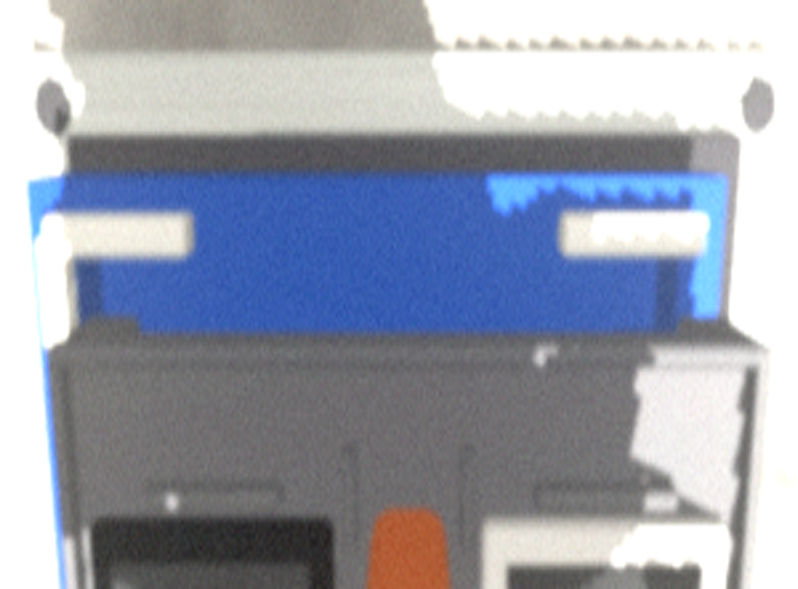

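```bash
python3 - <<'E'
from go import *
d=load('wrist');o=ctrl.get_obs();T=quat(o['eef_rot'])
f=lambda u,v:(165+u/2.66-.3,78+v/4.3-.4)
for n,p,z in (('fx inner L',(150,257),.047),('fx inner R',(620,257),.047),('fy inner top',(75,280),.038),('fy',(75,280),.047),('blue -y edge',(728,200),.038),('blue +y edge',(30,183),.038),('blue +x edge',(600,174),.038),('tray +x rim',(400,347),.081),('rim L',(50,347),.081),('rim R',(768,347),.081)):
  for dz in (0,-.005): print(n,dz,(T.inv().apply(px2w(d,*f(*p),z+dz)-o['eef_pos'])*1000).round(1))
E
```

```text
fx inner L 0 [ 56.6 -61.1  24.2]
fx inner L -0.005 [ 56.1 -62.6  29.2]
fx inner R 0 [56.7 50.7 24.3]
fx inner R -0.005 [56.1 51.9 29.3]
fy inner top 0 [ 52.2 -82.9  33.2]
fy inner top -0.005 [ 51.7 -84.8  38.2]
fy 0 [ 53.3 -79.3  24.2]
fy -0.005 [ 52.7 -81.3  29.2]
blue -y edge 0 [64.3 78.8 33.3]
blue -y edge -0.005 [64.  80.7 38.3]
blue +y edge 0 [ 66.7 -92.1  33.2]
blue +y edge -0.005 [ 66.5 -94.3  38.2]
blue +x edge 0 [68.1 47.1 33.3]
blue +x edge -0.005 [67.9 48.2 38.3]
tray +x rim 0 [49.  -1.3 -9.7]
tray +x rim -0.005 [48.2 -1.4 -4.7]
rim L 0 [ 49.  -71.9  -9.8]
rim L -0.005 [ 48.2 -74.1  -4.8]
rim R 0 [49.  72.9 -9.7]
rim R -0.005 [48.2 75.1 -4.7]
```

step_arm(
  targets="0 0 3 0 0 0; 1 -1 6 0 0 0; 2 -2 9 0 0 0; 3 -3 11 0 0 0; 4 -4 12 0 0 0; 4 -4 12 0 0 0; 4 -4 12 0 0 0",
)

```text
time_s: 12.52
eef_pos: [0.5297, -0.2523, 0.0592]
eef_rot: [0.0, 0.595, 0.804, 0.0]
wrist_force: [-0.1, -0.0, -2.7]
opening: 0.184
```

```bash
python3 - <<'E'
from go import *
o=st()
E
```

```text
12.525 [ 0.5297 -0.2523  0.0592] yaw 107.02 F [-0.1  -0.03 -2.7 ] M [-0.003 -0.003  0.011] 0.184 toolz [ 3.e-04 -2.e-04 -1.e+00]
```

step_arm(
  targets="0.6 0 0.5 0 0 0; 1.2 0 1 0 0 0; 1.8 0 1 0 0 0; 2.4 0 1 0 0 0; 2.4 0 1 0 0 0",
)

```text
time_s: 13.15
eef_pos: [0.5288, -0.2499, 0.058]
eef_rot: [-0.0, 0.595, 0.804, -0.0]
wrist_force: [0.0, -0.6, -3.3]
opening: 0.181
```

step_arm(
  targets="0.6 0 0 0 0 0; 1.2 0 0 0 0 0; 1.2 0 0 0 0 0",
)

```text
time_s: 13.52
eef_pos: [0.5286, -0.2492, 0.0582]
eef_rot: [0.0, 0.595, 0.804, -0.0]
wrist_force: [0.7, -1.0, -4.1]
opening: 0.18
```

step_arm(
  targets="0.6 0 0 0 0 0; 0.6 0 0 0 0 0",
)

```text
time_s: 13.78
eef_pos: [0.5286, -0.2489, 0.0583]
eef_rot: [0.001, 0.595, 0.804, -0.0]
wrist_force: [0.9, -4.4, -4.0]
opening: 0.181
```

step_arm(
  targets="-0.7 0 0 0 0 0; -1.3 0 0 0 0 0; -1.3 -0.6 0 0 0 0; -1.3 -1.2 0 0 0 0; -1.3 -1.8 0 0 0 0; -1.3 -1.8 0 0 0 0",
)

```text
time_s: 14.52
eef_pos: [0.5268, -0.2498, 0.0579]
eef_rot: [-0.0, 0.595, 0.804, 0.0]
wrist_force: [0.7, -1.1, -3.2]
opening: 0.178
```

step_arm(
  targets="0 -0.6 0 0 0 0; 0 -1.2 0 0 0 0; 0 -1.2 0 0 0 0",
)

```text
time_s: 14.9
eef_pos: [0.5256, -0.2502, 0.0579]
eef_rot: [-0.0, 0.595, 0.804, -0.0]
wrist_force: [1.2, -1.0, -2.7]
opening: 0.181
```

step_arm(
  targets="0 -0.6 0 0 0 0; 0 -0.6 0 0 0 0",
)

```text
time_s: 15.15
eef_pos: [0.525, -0.2504, 0.0579]
eef_rot: [-0.0, 0.595, 0.804, -0.0]
wrist_force: [-0.0, -0.3, -3.6]
opening: 0.179
```

step_arm(
  targets="0 -0.6 0 0 0 0; 0 -0.6 0 0 0 0",
)

```text
time_s: 15.4
eef_pos: [0.5245, -0.2506, 0.0579]
eef_rot: [-0.0, 0.595, 0.804, 0.0]
wrist_force: [-0.2, -0.4, -3.6]
opening: 0.181
```

step_arm(
  targets="0 -0.6 0 0 0 0; 0 -0.6 0 0 0 0",
)

```text
time_s: 15.65
eef_pos: [0.5241, -0.2507, 0.058]
eef_rot: [-0.0, 0.595, 0.804, 0.0]
wrist_force: [0.4, -0.7, -2.6]
opening: 0.179
```

step_arm(
  targets="0 -0.5 0 0 0 0; 0 -0.5 0 0 0 0",
)

```text
time_s: 15.9
eef_pos: [0.524, -0.2508, 0.0581]
eef_rot: [0.0, 0.595, 0.804, 0.0]
wrist_force: [1.7, 1.1, -2.4]
opening: 0.185
```

```bash
python3 - <<'E'
from go import *
o=st()
E
```

```text
15.9 [ 0.524  -0.2508  0.0581] yaw 107.01 F [ 1.68  1.06 -2.41] M [ 0.23  -0.5    0.008] 0.185 toolz [ 7.e-04  2.e-04 -1.e+00]
```

step_arm(
  targets="0 -0.4 0 0 0 0; 0 -0.4 0 0 0 0",
)

```text
time_s: 16.15
eef_pos: [0.5238, -0.2509, 0.0582]
eef_rot: [0.0, 0.595, 0.804, 0.0]
wrist_force: [3.5, 2.3, -2.8]
opening: 0.177
```

```bash
python3 - <<'E'
from go import *
o=st()
E
```

```text
16.15 [ 0.5238 -0.2509  0.0582] yaw 107.02 F [ 3.48  2.3  -2.84] M [ 0.563 -0.951  0.049] 0.177 toolz [ 1.3e-03  2.0e-04 -1.0e+00]
```

step_arm(
  targets="-0.2 0.8 0 0 0 0; -0.3 1.6 0 0 0 0; -0.3 1.9 0 0 0 0; -0.3 1.9 0.6 0 0 0; -0.3 1.9 1.2 0 0 0; -0.3 1.9 1.8 0 0 0; -0.3 1.9 2.4 0 0 0; -0.3 1.9 2.4 0 0 0",
)

```text
time_s: 17.15
eef_pos: [0.5251, -0.2508, 0.0555]
eef_rot: [-0.0, 0.595, 0.804, -0.0]
wrist_force: [1.5, -0.9, -3.5]
opening: 0.177
```

step_arm(
  targets="0 0 0.6 0 0 0; 0 0 1.2 0 0 0; 0 0 1.8 0 0 0; 0 0 1.8 0 0 0",
)

```text
time_s: 17.65
eef_pos: [0.5251, -0.2508, 0.0537]
eef_rot: [-0.0, 0.595, 0.804, 0.0]
wrist_force: [-0.2, -0.5, -3.7]
opening: 0.18
```

step_arm(
  targets="0 0 0.6 0 0 0; 0 0 1.2 0 0 0; 0 0 1.2 0 0 0",
)

```text
time_s: 18.02
eef_pos: [0.525, -0.2508, 0.0525]
eef_rot: [-0.0, 0.595, 0.804, -0.0]
wrist_force: [-0.8, 0.6, -3.4]
opening: 0.178
```

```bash
python3 - <<'E'
from go import *
o=st()
E
```

```text
18.025 [ 0.525  -0.2508  0.0525] yaw 107.02 F [-0.77  0.57 -3.38] M [-0.067 -0.005  0.009] 0.178 toolz [-2.e-04  1.e-04 -1.e+00]
```

step_arm(
  targets="0 0 0.6 0 0 0; 0 0 1.2 0 0 0; 0 0 1.8 0 0 0; 0 0 1.8 0 0 0",
)

```text
time_s: 18.52
eef_pos: [0.5251, -0.2508, 0.0507]
eef_rot: [-0.0, 0.595, 0.804, -0.0]
wrist_force: [-0.2, 0.3, -3.2]
opening: 0.179
```

step_arm(
  targets="0 0 0.6 0 0 0; 0 0 1.2 0 0 0; 0 0 1.8 0 0 0; 0 0 2.4 0 0 0; 0 0 2.4 0 0 0",
)

```text
time_s: 19.15
eef_pos: [0.5251, -0.2508, 0.0483]
eef_rot: [-0.0, 0.595, 0.804, 0.0]
wrist_force: [-0.5, -1.0, -3.4]
opening: 0.183
```

```bash
python3 - <<'E'
from go import *
o=st()
E
```

```text
19.15 [ 0.5251 -0.2508  0.0483] yaw 107.02 F [-0.45 -1.04 -3.43] M [ 0.02  -0.01  -0.014] 0.183 toolz [-1.e-04  1.e-04 -1.e+00]
```

step_arm(
  targets="0 0 0.7 0 0 0; 0 0 1.4 0 0 0; 0 0 2.1 0 0 0; 0 0 2.8 0 0 0; 0 0 3.5 0 0 0; 0 0 3.5 0 0 0",
)

```text
time_s: 19.9
eef_pos: [0.5251, -0.2508, 0.0448]
eef_rot: [-0.0, 0.595, 0.804, -0.0]
wrist_force: [-0.5, 0.3, -2.4]
opening: 0.176
```

step_arm(
  targets="0 0 0.7 0 0 0; 0 0 1.4 0 0 0; 0 0 2.1 0 0 0; 0 0 2.8 0 0 0; 0 0 2.8 0 0 0",
)

```text
time_s: 20.52
eef_pos: [0.5251, -0.2508, 0.042]
eef_rot: [-0.0, 0.595, 0.804, 0.0]
wrist_force: [0.5, -0.1, -4.2]
opening: 0.181
```

```bash
python3 - <<'E'
from go import *
o=st()
E
```

```text
20.525 [ 0.5251 -0.2508  0.042 ] yaw 107.02 F [ 0.47 -0.14 -4.18] M [ 0.005 -0.006  0.004] 0.181 toolz [-2.e-04  1.e-04 -1.e+00]
```

step_arm(
  targets="0 0 0.6 0 0 0; 0 0 1.2 0 0 0; 0 0 1.2 0 0 0",
)

```text
time_s: 20.9
eef_pos: [0.5251, -0.2508, 0.0408]
eef_rot: [-0.0, 0.595, 0.804, 0.0]
wrist_force: [0.5, -0.1, -2.7]
opening: 0.175
```

step_arm(
  targets="0 0 0.5 0 0 0; 0 0 0.5 0 0 0",
)

```text
time_s: 21.15
eef_pos: [0.5251, -0.2508, 0.0403]
eef_rot: [-0.0, 0.595, 0.804, 0.0]
wrist_force: [-1.0, 0.4, -3.6]
opening: 0.18
```

step_arm(
  targets="0 0 0.4 0 0 0; 0 0 0.4 0 0 0",
)

```text
time_s: 21.4
eef_pos: [0.5252, -0.2508, 0.0402]
eef_rot: [0.0, 0.595, 0.804, 0.0]
wrist_force: [-0.7, 0.6, -1.5]
opening: 0.179
```

step_arm(
  targets="0 0 0.3 0 0 0; 0 0 0.3 0 0 0",
)

```text
time_s: 21.65
eef_pos: [0.5252, -0.2509, 0.0401]
eef_rot: [0.0, 0.595, 0.804, -0.0]
wrist_force: [-2.5, 1.5, 3.1]
opening: 0.178
```

```bash
python3 - <<'E'
from go import *
o=st();cam('wrist','w9.png')
E
```

```text
21.65 [ 0.5252 -0.2509  0.0401] yaw 107.02 F [-2.47  1.52  3.12] M [ 0.162  0.418 -0.003] 0.178 toolz [ 1.e-04 -1.e-04 -1.e+00]
```

View pics/w9.png

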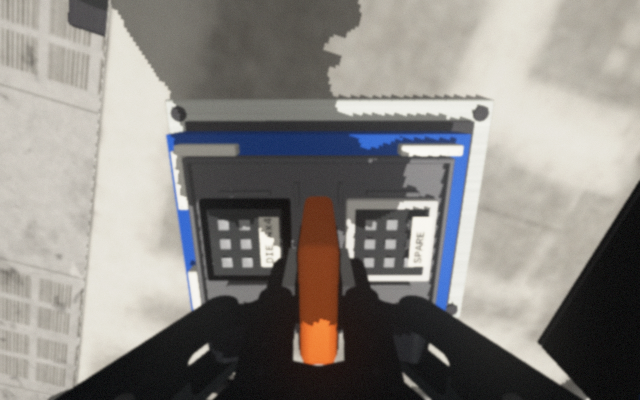

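step_arm(
  targets="0 0 0 0 0 0; 0 0 0 0 0 0; 0 0 0 0 0 0; 0 0 0 0 0 0; 0 0 0 0 0 0; 0 0 0 0 0 0",
  grip=100,
)

```text
time_s: 22.45
eef_pos: [0.5251, -0.2508, 0.0397]
eef_rot: [0.0, 0.595, 0.804, -0.0]
wrist_force: [-0.3, -0.1, -1.0]
opening: 1.001
```

```bash
python3 - <<'E'
from go import *
o=st();cam('wrist','w10.png')
E
```

```text
22.45 [ 0.5251 -0.2508  0.0397] yaw 107.02 F [-0.32 -0.05 -1.04] M [ 0.068  0.004 -0.018] 1.001 toolz [ 0. -0. -1.]
```

View pics/w10.png

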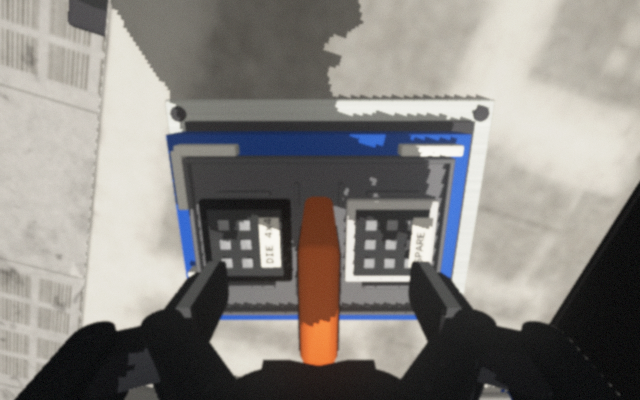

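Released cleanly. Rise straight up.

step_arm(
  targets="0 0 -5 0 0 0; 0 0 -20 0 0 0; 0 0 -45 0 0 0; 0 0 -80 0 0 0; 0 0 -115 0 0 0; 0 0 -140 0 0 0; 0 0 -150 0 0 0; 0 0 -150 0 0 0",
)

```text
time_s: 23.5
eef_pos: [0.5254, -0.251, 0.1905]
eef_rot: [0.001, 0.595, 0.804, -0.0]
wrist_force: [0.4, -0.0, -0.2]
opening: 0.999
```

step_arm(
  targets="-20 0 -10 0 0 0; -50 0 -30 0 0 0; -80 0 -50 0 0 0; -90 0 -60 0 0 0; -90 0 -60 0 0 0; -90 0 -60 0 0 0",
)

```text
time_s: 24.25
eef_pos: [0.5509, -0.3354, 0.2482]
eef_rot: [-0.001, 0.594, 0.804, 0.0]
wrist_force: [0.5, 0.0, 0.8]
opening: 1.0
```

```bash
python3 - <<'E'
from go import *
o=st();cam('wrist','w11.png');cam('scene','s11.png')
im=cv2.imread('pics/w11.png')
E
```

```text
24.25 [ 0.5509 -0.3354  0.2482] yaw 107.05 F [0.49 0.03 0.77] M [0.008 0.01  0.039] 1.0 toolz [-0.0018  0.0019 -1.    ]
```

View pics/w11.png

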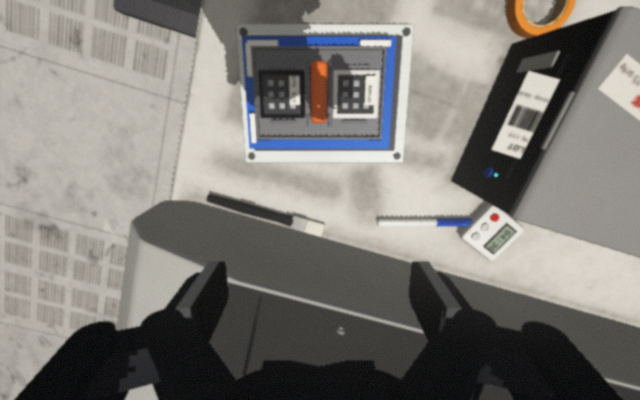

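View pics/s11.png

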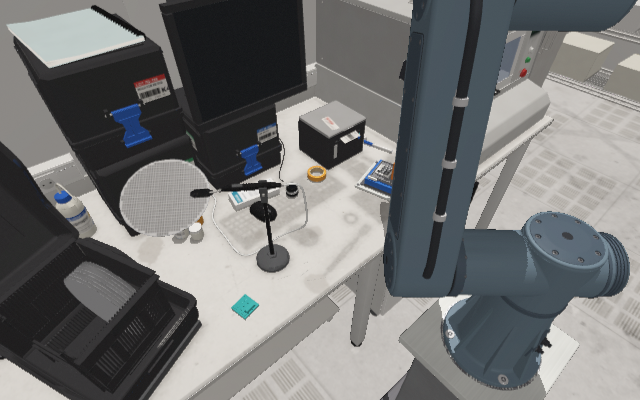

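```bash
python3 - <<'E'
import cv2
im=cv2.imread('pics/w11.png');cv2.imwrite('pics/w11a.png',cv2.resize(im[15:170,230:420],None,fx=3.8,fy=3.8,interpolation=cv2.INTER_CUBIC))
E
```

```text
(no output)
```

View pics/w11a.png

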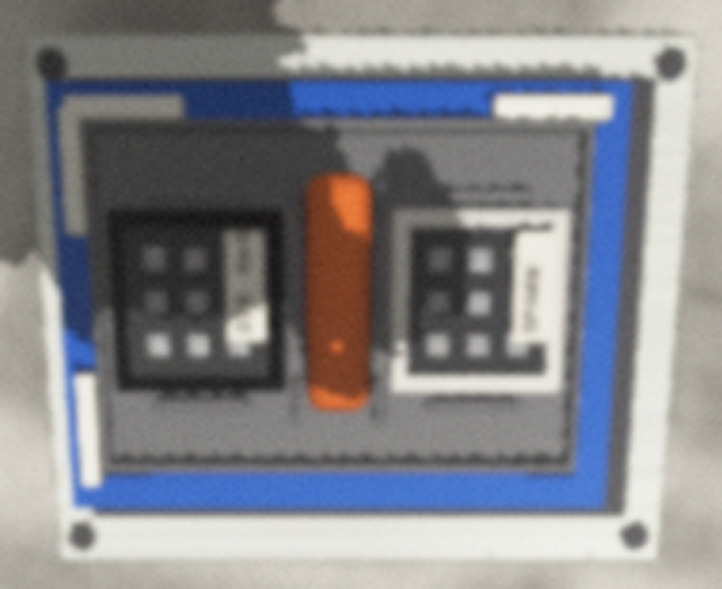

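The picture shows the grey tray inside the fences, square with the dock and flat on the blue face, with both chip boxes in their pockets.

```bash
python3 -c "
from bench import ticket
print(ticket.hand_in())"
```

```text
the job is handed in; nothing more can be done
None
```

The grey tray is stacked on the blue tray of the dock, let go, and the job is handed in at about 24.5 s of the 54 s allowed.

- **Placing:** I lifted the tray level by its handle and touched the +x and +y fences at about 4 N each. I then backed off about 1 mm each way and lowered it at about 5 mm/s. No resistance showed until the measured tool height matched the fully home height (tray origin at z ≈ 24 mm). There it seated with about 6–7 N net downward push.
- **Last checks:** The closing wrist picture shows the tray inside the fences, square with the dock, and both chip boxes in their pockets. The arm is clear and the gripper is open. The scene picture shows the loupe and tape roll undisturbed. The mouse is not clearly visible in it, but the arm never went near it.
- **What disagreed:** My first grasp closed on air. The real fingertips sit about 35–40 mm behind the reported tool point (TCP), so the fingers shut above the handle without touching it. I corrected the height from the pictures, and the second grasp held at the handle's thickness (opening 0.18). The wrist camera also read heights about 5 mm low, so I took the final position from touch rather than from the pictures.

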